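# Scrap the flared lifters and peel a tray for the good ones

## Task

First put the two rejected valve lifters on the plywood board, those with a flared head, into the open scrap bin and let go of them, leaving the two straight ones standing where they are. Then take the top plastic tray, which clings tightly to the stack, by its corner fin and peel it off, that corner first while the opposite corner stays down, leaving the stack, spray can, jar and spanner in place. Finish while holding the tray level and motionless over the middle of the board, about a hand's width clear above the lifters, and do not put it down.

Things in the scene. Friction and masses are not known exactly. Their poses are not given: they have to be found in the camera images.
- tray: Top tray: thin grey formed plastic tray, 0.11 kg, open upward, floor 130 x 130 x 4, sloping walls, rim 166 x 166 with its top 33 above the underside, sitting in the stack and clinging to it by four snap studs. Origin: centre of the underside; z up; x, y along the sides. An upright fin stands at its -x, -y corner
- tray_fin (a point): Grip point in the middle of the fin, at (-70, -70, 58) in the tray's frame; axes as the tray's. The fin is an upright plate, 8 thick, 36 long, along the tray's diagonal (flat faces look along (1,-1) of the tray's axes), from the rim to 66 above the tray's underside
- tray_near (a point): Underside of the tray's floor below the fin corner, at (-60, -60, 0) in the tray's frame
- tray_far (a point): Underside of the tray's floor across from the fin, at (60, 60, 0) in the tray's frame; touches the stack at the start. Turning the tray about its far bottom corner (65, 65, 0) by about 0.1 rad, fin side up, snaps it out of the two studs on the fin's side; the walls leave room for that. Drawn 4 towards the fin and lifted while tilted, it then slips off the other two
- stack: Lower part of the stack, loose on the bench, 0.85 kg: steel tray 184 x 184 x 30 with a black plastic tray fixed in it. Origin: centre of the underside, z up. The top tray's underside rests 14 above it, centred, same yaw. At the middle of each side a sprung round stud (top 60 high) grips over the tray's rim; posts behind reach 114 from the centre. Lifts along if the tray is pulled straight up
- board: Fixed plywood board 270 (x) x 90 (y) x 12 on the bench, origin at the centre of its underside. The four lifters stand in a row along its x axis, about 65 apart, in any order, their feet 12 above the bench
- reject_a: Rejected valve lifter, steel, 50 tall, 0.11 kg: shaft 24 diameter, flared flat head 36 diameter from 37 to 50 above the foot. Stands head up. Origin: centre of its foot
- reject_b: The other rejected lifter, same shape as reject_a
- lifter_a: Sound valve lifter, steel, straight cylinder 24 diameter with a fine groove, 50 tall, 0.11 kg, standing. Origin: centre of its foot. To be left alone
- lifter_b: The other sound lifter, same shape as lifter_a. To be left alone
- bin: Scrap bin: fixed open grey steel box, 130 x 130 outside, 60 high, wall and floor 4 thick. Origin: centre of its underside
- spray: Bystander: aluminium spray can, 60 diameter, 170 tall, standing. Origin: centre of its foot
- jar: Bystander: amber glass jar with steel lid, 66 diameter, 70 tall, standing. Origin: centre of its foot
- spanner: Bystander: steel spanner 180 long lying on the bench along its x axis
Things that resemble listed ones, but are neither listed nor needed, are in the scene too. Leave any blue or red look-alike of the tray alone.

How it is judged:
By the outcome, as a careful person would: the job done as asked, in the order asked, and still so for the second after the job is handed in, while the arm keeps its last pose, push and grip.
It also fails if it takes over 70 s, if anything falls off the work surface, if the arm or the gripper's body presses on something with over 40 N, if the wrist force passes 120 N, or if a joint passes its speed limit or range.

## Robot

A 7-joint arm with a two-finger parallel gripper is mounted at the origin on the work surface. World frame = base frame: x ahead of the robot, y to its left, z up, the work surface at z = 0. Lengths are in mm, angles in rad, forces in N, time in s.
With the tool pointing down it reaches from about 400 to 875 mm from the base axis. Payload 4.4 kg.
Tool frame: the origin (TCP) lies midway between the tips of the shut fingers; the grasp point (between the pads) lies ctrl.grip_depth behind it (ctrl.grip_depth is the distance from the TCP to the grasp point, in mm); z points along the fingers, y is the line along which they close (so a half turn about z gives the same grasp; the last joint's range is limited). The gripper opens to 85 mm and grips with 20 to 120 N. Pads are 22 mm wide; open, the fingers measure 114 mm over their backs; the gripper's body (76 mm by 85 mm) begins 54 mm behind the grasp point. The pads swing forward as they close: fully open they stand 13 mm farther back than shut.
Start: joints at [-0.066, 0.628, 0.038, 1.517, -0.027, 0.996, -0.02], TCP at [650.014, 0.028, 198.813] pointing down, gripper open.
Joint ranges: [-3.06, 3.06], [-0.37, 2.12], [-1.25, 1.32], [0.18, 2.47], [-1.1, 4.24], [0.23, 1.98], [-2.94, 2.94]. Speed limits (rad/s): [2.57, 2.57, 3.14, 3.14, 3.14, 3.14, 3.14].

## Interface

Orientations are given as [roll, pitch, yaw] about the fixed x, y, z axes, in that order (R = Rz(yaw) Ry(pitch) Rx(roll)).
In Python, from cell import ctrl gives the robot as it stands.
- The arm moves only by the tool carry_out, never from a script. Its argument "deltas" is one flat list of numbers, 7 for each row, row after row: the turn, a rotation vector about the tool's x, y, z in degrees, then the shift along the tool's x, y, z in m, then the closure, from -1 (fully open) to 1 (shut). In form: [wx, wy, wz, dx, dy, dz, claw, wx, wy, wz, dx, dy, dz, claw, ...]. A call has 1 to 12 rows; each row shifts and turns the commanded pose from where the row before left it, along the tool's axes as they then stand; what a row does not reach is not made up. A row lasts 1/8 s, in which the tool goes at most 62.5 mm and 10.7 degrees, less where a joint would pass 70% of its speed; a pose out of reach is approached as far as the arm can. A call with a gripper value outside its range is refused whole. The fingers move at their own pace and stop on an object; the grip force is fixed at half the most. Time passes only in rows, so rows that do not move let the fingers close. It gives the time, the measured TCP pose, the force, the opening and the grip force at its end, in the units of the state.
- ctrl.read_state(): the state, without advancing time (a new reading comes with each control period).
- ctrl.get_image(name): name is "scene" or "side" or "wrist"; returns the picture (480x640x3 uint8, red, green, blue); there is no depth.
- ctrl.calibration(name): a dict with "mtx" (3x3 intrinsics, pixels), "R" (3x3) and "t" (3): a world point X has camera coordinates R X + t. Camera axes: x right, y down, z forward; pixel columns grow to the right and rows downward; lengths in mm; the calibration is good to about 2 mm. A picture is of the moment at which its call begins: read the wrist's pose just before it. calibration takes no time and is no camera call; for the wrist camera it gives the pose at the moment of the call.
- ctrl.finish_job(): hands the job in; it is judged then, once.
The state is a dict: "clock": time; "qpos": joint angles; "qd": joint speeds; "tau": joint torques, N m; "eef_pos": TCP position; "tool_rot": TCP orientation; "force": force on the tool from outside, world axes, zero at the start; "torque": the same for the moment, N m; "width": finger opening in mm; "gripper_force": force on a finger pad.
Only numpy, scipy, OpenCV 4.12 (cv2) and the standard library are available. Lean on these libraries where they do the work, as an engineer would, in place of code of your own. Each camera call takes 0.05 s, during which the arm holds its last target. There are 200 camera calls.

## Working session

There is one attempt and no reset: what is moved stays moved. The work goes in short steps, Python scripts to look and compute and a tool call to move; the robot and the scene stay as the last step left them, time stands still between calls to the robot, and variables do not carry over. Pictures are saved under pics/ and viewed, at most 10 in all, crops included, and the job is handed in when it is done.

Besides the shell and the picture viewer there is one more tool, called after "Emit:" in YAML: its name, and indented under it one key for each argument. carry_out: Moves the arm, as the interface text tells. Its arguments: {"type":"object","properties":{"deltas":{"type":"array"}},"required":["deltas"]}

```bash
ls; mkdir -p pics
python3 - <<'E'
from cell import ctrl
import cv2
print(ctrl.grip_depth)
s=ctrl.read_state();print(s)
for n in("scene","side","wrist"):
    c=ctrl.calibration(n);print(n,c)
    cv2.imwrite(f"pics/{n}0.png",ctrl.get_image(n)[:,:,::-1])
E
```

```text
pics
18.700000000000003
{'clock': 0.0, 'qpos': array([-0.06579501,  0.62933807,  0.03842986,  1.51841231, -0.02697498,
        0.99630802, -0.01997777]), 'qd': array([-0.0004584 , -0.00023306, -0.00131291,  0.00044386,  0.00216289,
       -0.00132926,  0.00051528]), 'tau': array([-1.11932164e-03, -5.63405585e+01,  1.22606792e+00, -1.93450052e+01,
        1.09587883e-02,  1.05136272e-02, -8.84369996e-06]), 'eef_pos': array([6.49284075e+02, 2.29188790e-02, 1.97880003e+02]), 'tool_rot': array([-3.13964505e+00,  4.01841655e-05,  1.57083601e+00]), 'force': array([ 0.72405341, -0.59371769, -0.4120296 ]), 'torque': array([-0.00769894, -0.04840766,  0.00678799]), 'gripper_force': 0.0, 'width': 85.69885458931711}
scene {'mtx': array([[455.014931  ,   0.        , 314.03060882],
       [  0.        , 455.014931  , 238.30856968],
       [  0.        ,   0.        ,   1.        ]]), 'R': array([[-0.77683822,  0.62956902, -0.01285393],
       [ 0.36039309,  0.42777215, -0.82893173],
       [-0.51637118, -0.64857832, -0.55920208]]), 't': array([ 372.64429647, -211.14993937, 1277.50309673])}
side {'mtx': array([[460.86803751,   0.        , 312.46678248],
       [  0.        , 460.86803751, 235.48685893],
       [  0.        ,   0.        ,   1.        ]]), 'R': array([[-0.96462428, -0.26257635,  0.02352997],
       [-0.16808314,  0.54380597, -0.82220625],
       [ 0.20309618, -0.79707511, -0.5687031 ]]), 't': array([549.2556075 ,  78.97050526, 967.07133002])}
wrist {'mtx': array([[345.80330532,   0.        , 318.39880739],
       [  0.        , 345.80330532, 237.42582844],
       [  0.        ,   0.        ,   1.        ]]), 'R': array([[ 9.99999506e-01, -6.66007350e-04, -7.37319600e-04],
       [-4.42038844e-04, -9.62812545e-01,  2.70169960e-01],
       [-8.89835739e-04, -2.70169500e-01, -9.62812365e-01]]), 't': array([-649.60616135,  -35.2705711 ,  378.67603288])}
```

View pics/scene0.png

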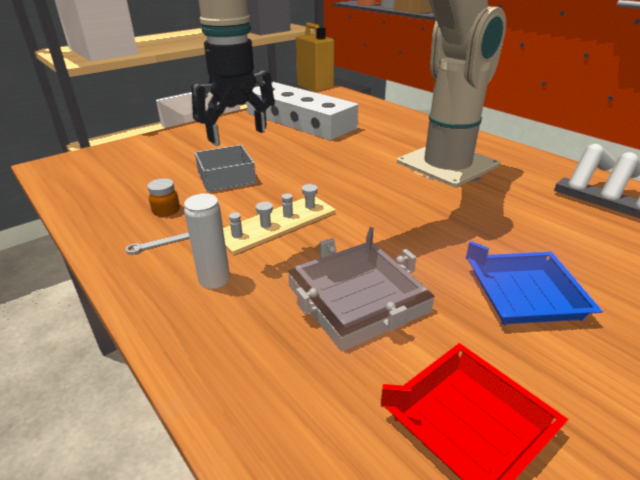

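View pics/side0.png

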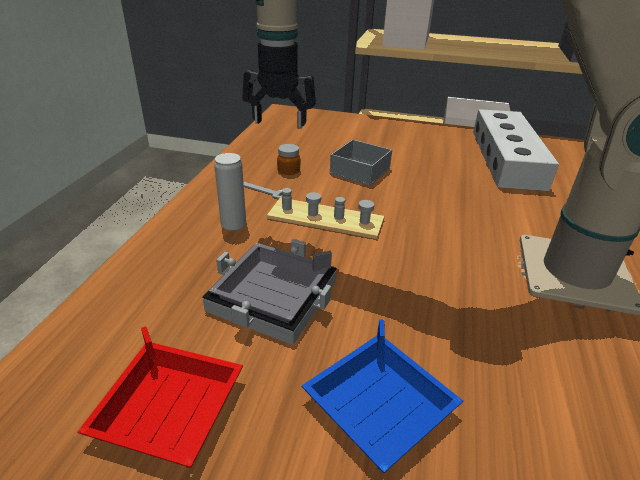

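View pics/wrist0.png

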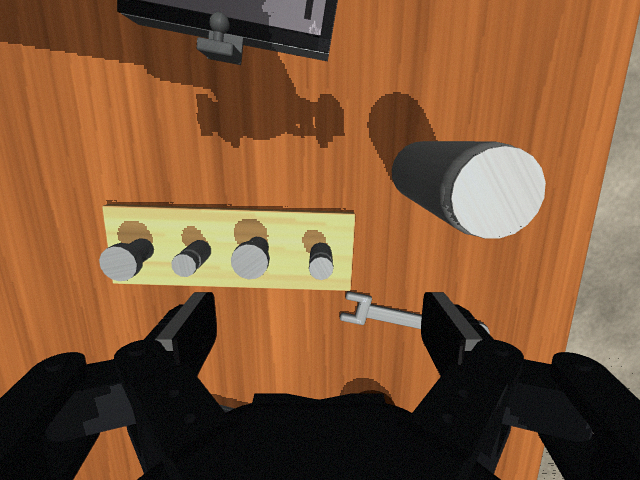

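The overview pictures show these objects:

- **Lifters:** flared heads are at wrist pixels (122,262) and (250,260), which match scene (310,190) and (265,208). Straight ones are at wrist (190,260) and (320,265).
- **Tray:** the candidates are grey in the stack at scene (360,280), blue at (530,285) and red at (475,410). I choose the grey one; its fin is at scene (371,240) and side (322,262).
- **Bin candidates:** the open grey box at scene (225,167), and the block with holes at (310,110), which is not a bin.

Next I'll take close crops.

```bash
python3 - <<'E'
import cv2,numpy as np
def crop(f,x,y,w,h,k): return cv2.resize(cv2.imread(f)[y:y+h,x:x+w],None,fx=k,fy=k,interpolation=cv2.INTER_CUBIC)
a=crop("pics/scene0.png",190,140,250,210,0+3.2);b=crop("pics/side0.png",195,130,200,215,3.2)[:,:]
cv2.imwrite("pics/c1.png",a[:600]);cv2.imwrite("pics/c2.png",b[:600])
E
python3 -c "
import cv2
im=cv2.imread('pics/side0.png')[130:345,195:395];cv2.imwrite('pics/c2.png',cv2.resize(im,None,fx=2.79,fy=2.79,interpolation=2))
im=cv2.imread('pics/scene0.png')[145:345,190:440];cv2.imwrite('pics/c1.png',cv2.resize(im,None,fx=3,fy=3,interpolation=2))"
```

```text
(no output)
```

View pics/c1.png

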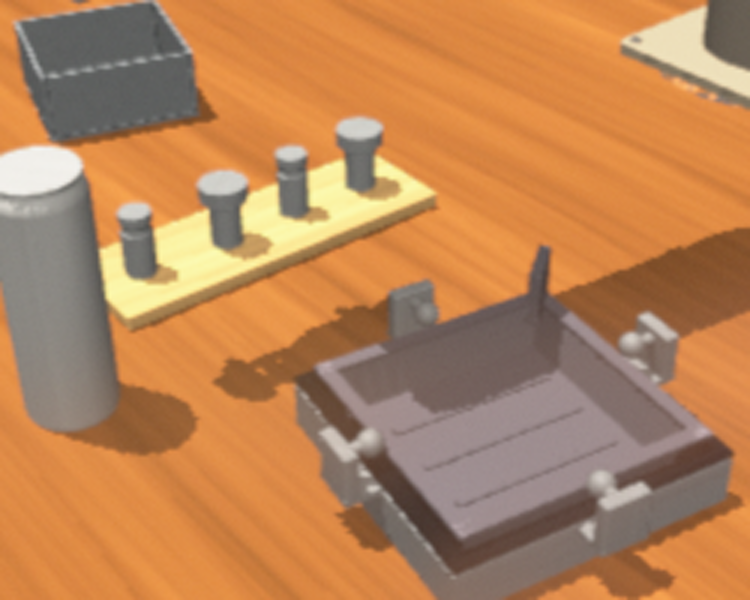

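View pics/c2.png

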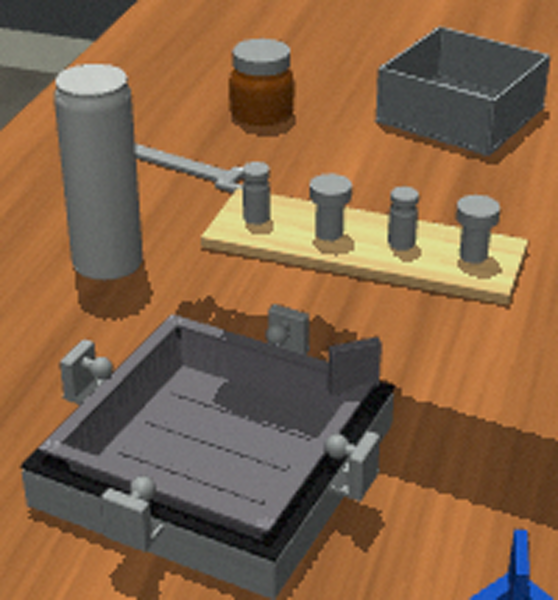

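Crop 1 is the scene at x3. Flared heads are at (359,131) and (223,184), straight at (291,155) and (135,213), the fin top at (545,249), and stud balls at (428,313), (631,343), (370,442) and (601,483). Crop 2 is the side view and shows the same set. The flared and grey choices are confirmed, so I'll triangulate.

```bash
cat > h.py <<'E'
import numpy as np,cv2
from cell import ctrl
C={n:ctrl.calibration(n) for n in("scene","side")}
def P(c): return c["mtx"]@np.c_[c["R"],c["t"]]
def tri(*v):
    A=[]
    for c,(u,w) in v:
        M=P(c);A+=[(u*M[2]-M[0])/np.linalg.norm(M[2]),(w*M[2]-M[1])/np.linalg.norm(M[2])]
    A=np.array(A);X=np.linalg.lstsq(A[:,:3],-A[:,3],rcond=None)[0]
    e=[]
    for c,p in v:
        q=P(c)@np.r_[X,1];e.append(np.hypot(*(q[:2]/q[2]-p)))
    return X.round(1),np.round(e,1)
E
python3 - <<'E'
from h import *
w=ctrl.calibration("wrist")
D=dict(rejA=((359,131),(478,207),(121,263)),rejB=((223,184),(330,186),(250,261)),sA=((291,155),(404,195),(184,264)),sB=((135,213),(257,171),(320,268)),
bin=((102,44),(464,66),None),fin=((545,249),(355,343),None),studmy=((428,313),(277,332),(220,23)),studmx=((631,343),(337,446),None),studpx=((370,442),(102,368),None),studpy=((601,483),(142,488),None),
spray=((40,168),(93,80),(498,190)),
b0=((18,37),(547,65),None),b1=((153,4),(441,30),None))
for k,(a,b,c) in D.items():
    v=[(C["scene"],(190+a[0]/3,145+a[1]/3)),(C["side"],(195+b[0]/2.79,130+b[1]/2.79))]
    print(k,*tri(*v), *(tri(*v,(w,c)) if c else []))
E
```

```text
rejA [454.9 -46.2  58.7] [1.  0.6] [456.9 -47.1  56.8] [1.2 1.4 0.9]
rejB [580.8 -43.3  59.2] [0.5 0.3] [582.8 -44.4  58.1] [1.2 0.9 0.8]
sA [517.8 -47.6  58.9] [0.7 0.4] [519.1 -47.5  58.3] [0.6 0.8 0.5]
sB [648.2 -51.9  57.6] [0.6 0.3] [650.5 -51.8  57.5] [1.1 1.  0.9]
bin [ 517.2 -329.1   52.5] [1.  0.5]
fin [498.9 196.1  84.9] [0.7 0.4]
studmy [565.2 160.7  52.1] [1.4 0.7] [567.8 161.   51.6] [1.5 1.7 1.2]
studmx [492.6 264.5  51. ] [0.5 0.3]
studpx [669.4 232.5  50.1] [0.9 0.4]
studpy [597.4 337.5  51.5] [1.  0.5]
spray [750.5  39.8 169.3] [0.6 0.2] [753.7  40.1 171.1] [2.1 1.7 2.3]
b0 [ 457.5 -645.2  -71.4] [1.2 0.6]
b1 [ 525.6 -217.1  132.6] [3.3 1.7]
```

Emit:
carry_out:
  deltas: [0, 0, 10, 0, 0, 0, -1, 0, 0, 10, 0, 0, 0, -1, 0, 0, 10, 0, 0, 0, -1, 0, 0, 10, 0, 0, 0, -1, 0, 0, 10, 0, 0, 0, -1, 0, 0, 10, 0, 0, 0, -1, 0, 0, 10, 0, 0, 0, -1, 0, 0, 10, 0, 0, 0, -1, 0, 0, 10, 0, 0, 0, -1, 0, 0, 0, -0.03, 0.01, 0, -1, 0, 0, 0, -0.03, 0.01, 0, -1, 0, 0, 0, -0.03, 0.01, 0, -1]

```text
clock: 1.65
eef_pos: [558.8, -30.1, 198.5]
tool_rot: [3.142, 0.001, 0.0]
force: [0.0, -0.4, -0.1]
width: 85.4
gripper_force: 0.0
```

Run:
```python
from h import *
for k,a,b in(("+-",(18,37),(441,30)),("--",(153,4),(547,65)),("++",(42,80),(378,70)),("-+",(193,60),(490,98))):
    print(k,*tri((C["scene"],(190+a[0]/3,145+a[1]/3)),(C["side"],(195+b[0]/2.79,130+b[1]/2.79))))
s=ctrl.read_state();print(s["clock"],s["eef_pos"],s["tool_rot"],s["qpos"])
```

```text
+- [ 557.6 -412.7   48.8] [3.1 1.6]
-- [ 437.6 -372.7   49.1] [0.9 0.5]
++ [ 596.8 -286.3   56.6] [0.4 0.2]
-+ [ 477.9 -244.6   59.5] [2.7 1.4]
1.65 [558.81524036 -30.12153519 198.48188492] [3.14157440e+00 6.48981640e-04 2.20796653e-04] [-0.31235751  0.5398185   0.48554863  1.78284315 -0.31203314  0.89637082
 -1.25895111]
```

Emit:
carry_out:
  deltas: [0, 0, 0, -0.035, 0.0055, 0.02, -1, 0, 0, 0, -0.035, 0.0055, 0.02, -1, 0, 0, 0, -0.033, 0.0055, 0.02, -1, 0, 0, 0, 0, 0, 0.03, -1, 0, 0, 0, 0, 0, 0.03, -1, 0, 0, 0, 0, 0, 0.02, -1, 0, 0, 0, 0, 0, 0, -1]

```text
clock: 2.52
eef_pos: [455.9, -46.4, 57.7]
tool_rot: [-3.141, 0.003, -0.0]
force: [-0.6, -0.1, 0.6]
width: 85.5
gripper_force: 0.0
```

Run:
```python
from h import *
s=ctrl.read_state();print(s["eef_pos"],s["force"],s["qpos"])
cv2.imwrite("pics/s1.png",cv2.resize(np.hstack([ctrl.get_image("wrist")[:,:,::-1],ctrl.get_image("side")[:,:,::-1]]),(800,300)))
```

```text
[455.86947762 -46.38973863  57.74273356] [-0.57398991 -0.11227656  0.56304098] [-0.17304545  0.63057863  0.31274007  2.16609801 -0.47031555  0.41210187
 -1.05217832]
```

View pics/s1.png

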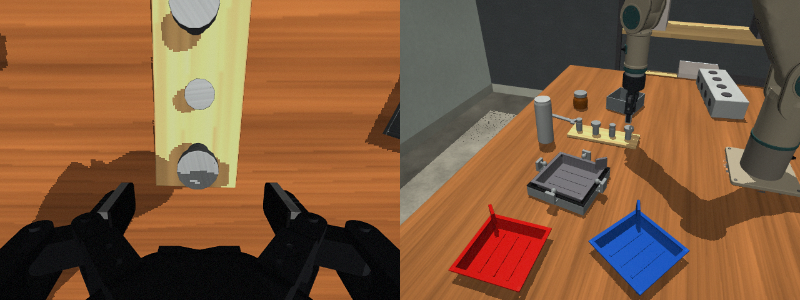

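The wrist panel shows the flared head centred between the open fingers at panel (198,168), which is wrist pixel (317,269). I'll check its x position.

Run:
```python
from h import *
w=ctrl.calibration("wrist")
w0=dict(mtx=w["mtx"],R=np.array([[ 9.99999506e-01,-6.66007350e-04,-7.37319600e-04],[-4.42038844e-04,-9.62812545e-01,2.70169960e-01],[-8.89835739e-04,-2.70169500e-01,-9.62812365e-01]]),t=np.array([-649.606,-35.27,378.676]))
for n,a,b in(("A",(317,269),(121,263)),("s",(320,151),(184,264))): print(n,tri((w,a),(w0,b)))
```

```text
A (array([458.5, -46.3,  58. ]), array([0.2, 0.1]))
s (array([520.6, -47.4,  59.6]), array([1.7, 0.9]))
```

Emit:
carry_out:
  deltas: [0, 0, 0, 0.002, 0, 0.013, -1, 0, 0, 0, 0, 0, 0.013, -1, 0, 0, 0, 0, 0, 0, 1, 0, 0, 0, 0, 0, 0, 1, 0, 0, 0, 0, 0, 0, 1, 0, 0, 0, 0, 0, 0, 1, 0, 0, 0, 0, 0, 0, 1, 0, 0, 0, 0, 0, 0, 1]

```text
clock: 3.62
eef_pos: [459.1, -46.4, 32.9]
tool_rot: [-3.142, -0.0, 0.0]
force: [0.2, 0.4, 0.2]
width: -0.0
gripper_force: 0.0
```

Run:
```python
from h import *
s=ctrl.read_state();print(s["eef_pos"],s["force"],s["width"],s["gripper_force"])
a=ctrl.get_image("side")[110:230,240:400,::-1];b=ctrl.get_image("wrist")[:,:,::-1];c=ctrl.get_image("scene")[100:250,200:400,::-1]
f=lambda i:cv2.resize(i,(400,300),interpolation=2)
cv2.imwrite("pics/s2.png",np.vstack([np.hstack([f(a),f(b)]),np.hstack([f(c),f(b[100:400,120:520])])]))
```

```text
[459.10870523 -46.43972044  32.90209193] [0.18129359 0.37369758 0.19778315] -0.04743657122086212 0.0
```

View pics/s2.png

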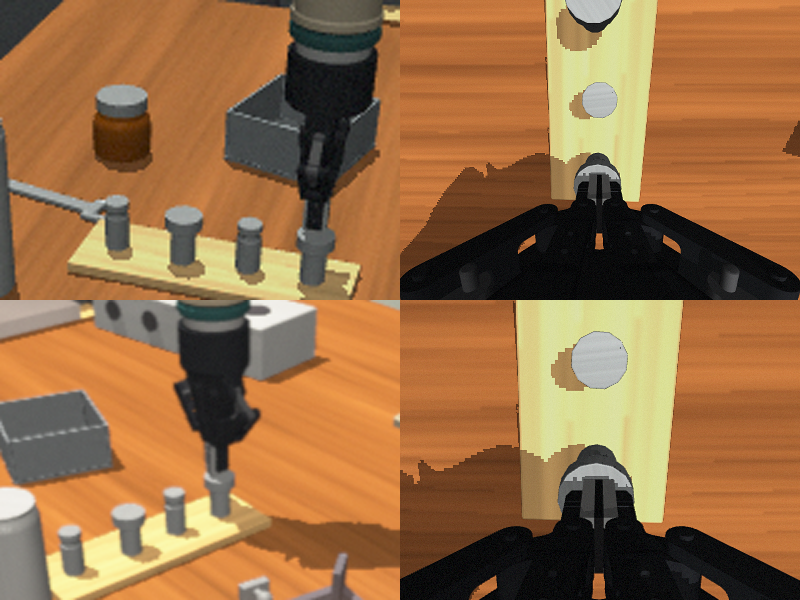

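The picture shows the shut fingertips at side panel (315,228) and scene panel (220,178), apparently above the unmoved head. I'll compare that with the reported TCP.

Run:
```python
from h import *
s=ctrl.read_state();p=s["eef_pos"]
print(tri((C["scene"],(310,189)),(C["side"],(366,201))))
w=ctrl.calibration("wrist")
for z in (0,15,30):
  for c in (C["scene"],C["side"],w):
    q=P(c)@np.r_[p+[0,0,z],1];print(z,(q[:2]/q[2]).round(0))
print("wristcam",-w["R"].T@w["t"])
```

```text
(array([456.7, -44.8,  64.6]), array([3.2, 1.8]))
0 [308. 198.]
0 [364. 214.]
0 [317. 272.]
15 [308. 192.]
15 [364. 208.]
15 [317. 283.]
30 [308. 187.]
30 [365. 203.]
30 [317. 296.]
wristcam [527.78584529 -47.10189595 208.4977076 ]
```

Emit:
carry_out:
  deltas: [0, 0, 0, 0, 0, -0.02, 1, 0, 0, 0, 0, 0, -0.03, 1, 0, 0, 0, 0, 0, 0, 1]

```text
clock: 4.15
eef_pos: [460.5, -46.6, 84.3]
tool_rot: [3.141, -0.004, 0.0]
force: [0.8, 0.5, 0.6]
width: -0.1
gripper_force: 0.0
```

Run:
```python
from h import *
s=ctrl.read_state();print(s["eef_pos"],s["force"],s["width"])
p=s["eef_pos"]
for n in("scene","side","wrist"):
    q=P(ctrl.calibration(n))@np.r_[p,1];print(n,q[:2]/q[2])
a=ctrl.get_image("side")[110:230,290:450,::-1];b=ctrl.get_image("wrist")[:,:,::-1];c=ctrl.get_image("scene")[90:240,220:420,::-1]
f=lambda i:cv2.resize(i,(400,300),interpolation=2)
cv2.imwrite("pics/s3.png",np.vstack([np.hstack([f(a),f(b)]),np.hstack([f(c),f(b[160:400,160:480])])]))
```

```text
[460.45110537 -46.63717285  84.27639873] [0.84678528 0.5355982  0.57921212] -0.14899212479468435
scene [307.13713304 178.24725542]
side [364.84825172 194.62647915]
wrist [317.41817875 272.20738836]
```

View pics/s3.png

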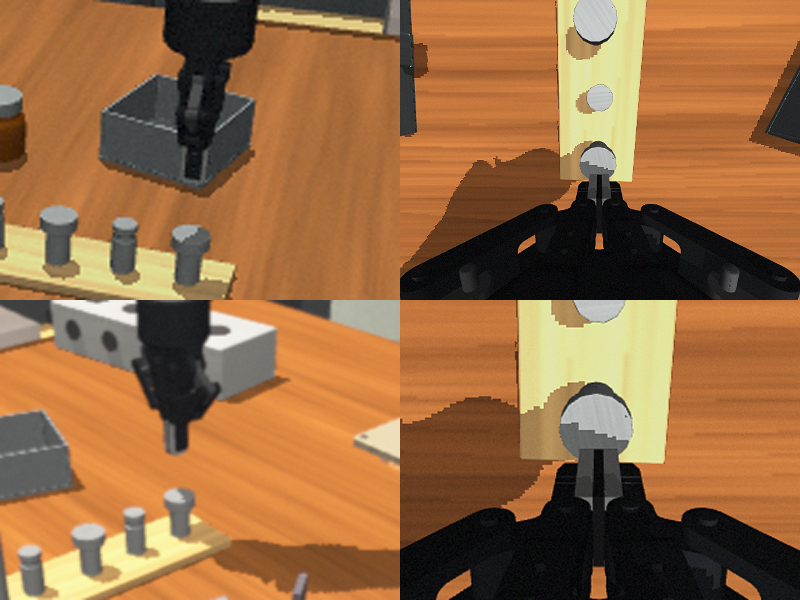

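Run:
```python
from h import *
w=ctrl.calibration("wrist")
print("now",tri((C["scene"],(308.5,166)),(C["side"],(368.4,182))))
print("start",tri((C["scene"],(213,142)),(C["side"],(258,123))),tri((C["scene"],(262,131)),(C["side"],(302,125))))
p=ctrl.read_state()["eef_pos"]
for dx in(0,11):
  for z in(0,15,30):
    q=P(w)@np.r_[p+[dx,0,z],1];print(dx,z,q[:2]/q[2])
im=cv2.imread("pics/side0.png")[60:140,230:330];im2=cv2.imread("pics/scene0.png")[65:150,185:285]
cv2.imwrite("pics/s4.png",np.hstack([cv2.resize(im,(400,320),interpolation=2),cv2.resize(im2,(400,320),interpolation=2)]))
```

```text
now (array([455.7, -47.9, 115.2]), array([1.2, 0.7]))
start (array([695.6,  -4.5, 242.2]), array([1.9, 0.9])) (array([598.5,  -1. , 246.7]), array([2.5, 1.2]))
0 0 [317.37263692 272.19043369]
0 15 [317.26852985 283.18115007]
0 30 [317.14548924 296.17070285]
11 0 [317.34777984 252.92478063]
11 15 [317.23974673 262.47351976]
11 30 [317.11169119 273.79198354]
```

The images put the real fingertips about 30 mm above the reported TCP, both at the start and now. That means the fingers closed above the head and touched nothing. I'll correct all heights by 30 mm and retry.

Emit:
carry_out:
  deltas: [0, 0, 0, 0, 0, 0, -1, 0, 0, 0, 0, 0, 0, -1, 0, 0, 0, 0, 0, 0, -1, 0, 0, 0, 0, 0, 0.02, -1, 0, 0, 0, 0, 0, 0.02, -1, 0, 0, 0, 0, 0, 0.02, -1, 0, 0, 0, 0, 0, 0.02, -1, 0, 0, 0, 0, 0, 0, 1, 0, 0, 0, 0, 0, 0, 1, 0, 0, 0, 0, 0, 0, 1, 0, 0, 0, 0, 0, 0, 1, 0, 0, 0, 0, 0, 0, 1]

```text
clock: 5.8
eef_pos: [459.8, -46.4, 3.7]
tool_rot: [-3.142, -0.002, 0.0]
force: [0.3, -0.2, 6.6]
width: 33.5
gripper_force: 59.4
```

Emit:
carry_out:
  deltas: [0, 0, 0, 0, 0, -0.02, 1, 0, 0, 0, 0, 0, -0.04, 1, 0, 0, 0, 0, 0, -0.04, 1, 0, 0, 0, 0.005, 0.045, 0, 1, 0, 0, 0, 0.005, 0.046, 0, 1, 0, 0, 0, 0.005, 0.046, 0, 1, 0, 0, 0, 0.005, 0.046, 0, 1, 0, 0, 0, 0.005, 0.046, 0, 1, 0, 0, 0, 0.005, 0.045, 0, 1, 0, 0, 9.5, 0, 0, 0, 1, 0, 0, 9.5, 0, 0, 0, 1, 0, 0, 0, 0, 0, 0, 1]

```text
clock: 7.3
eef_pos: [488.8, -320.2, 102.8]
tool_rot: [3.141, 0.001, -0.33]
force: [-0.0, 0.1, -1.5]
width: 33.5
gripper_force: 60.0
```

Run:
```python
from h import *
s=ctrl.read_state();print(s["eef_pos"],s["tool_rot"],s["force"],s["width"],s["qpos"])
a=ctrl.get_image("side")[80:230,240:440,::-1];b=ctrl.get_image("wrist")[:,:,::-1];c=ctrl.get_image("scene")[60:240,150:390,::-1]
f=lambda i:cv2.resize(i,(400,300),interpolation=2)
cv2.imwrite("pics/s5.png",np.vstack([np.hstack([f(a),f(b)]),np.hstack([f(c),f(b[160:400,160:480])])]))
```

```text
[ 488.81333315 -320.18837726  102.75018355] [ 3.14131008e+00  5.53875153e-04 -3.29802969e-01] [-0.0311404   0.12065303 -1.47471442] 33.45445329045791 [ 0.23616564  0.70521614  0.47712834  1.80525432 -0.45520315  0.74252566
 -0.94314805]
```

View pics/s5.png

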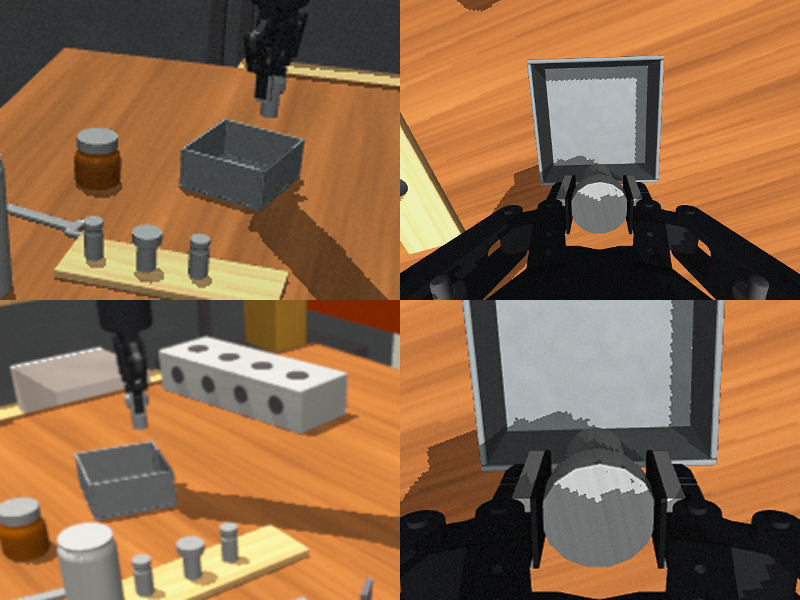

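The lifter is held upright in the fingers with its head at wrist pixel (317,331), and the empty bin lies ahead. Its rim corners are at wrist pixels (205,99), (421,91), (416,288) and (226,294). I'll locate the bin from these.

Run:
```python
from h import *
w=ctrl.calibration("wrist")
def ray(c,p,z):
    o=-c["R"].T@c["t"];d=c["R"].T@np.linalg.inv(c["mtx"])@np.r_[p,1];return (o+d*(z-o[2])/d[2]).round(1)
X=np.array([ray(w,p,60) for p in((205,99),(421,91),(416,288),(226,294))]);print(X,X.mean(0))
for z in(110,120,130,140):print(ray(w,(317,331),z))
```

```text
[[ 598.2 -287.    60. ]
 [ 561.2 -408.7   60. ]
 [ 440.7 -374.5   60. ]
 [ 478.6 -249.7   60. ]] [ 519.675 -329.975   60.   ]
[ 459.4 -309.6  110. ]
[ 465.  -311.5  120. ]
[ 470.7 -313.5  130. ]
[ 476.3 -315.5  140. ]
```

Emit:
carry_out:
  deltas: [0, 0, 0, 0.004, 0, 0.03, 1, 0, 0, 0, 0, 0, 0.03, 1, 0, 0, 0, 0, 0, 0.03, 1, 0, 0, 0, 0, 0, 0, 1, 0, 0, 0, 0, 0, 0, -0.3, 0, 0, 0, 0, 0, 0, -0.3, 0, 0, 0, 0, 0, 0, -0.3, 0, 0, 0, 0, 0, -0.02, -0.3, 0, 0, 0, 0, 0, -0.03, -0.3, 0, 0, 0, 0, 0, -0.03, -0.3, 0, 0, 0, 0, 0, 0, -1]

```text
clock: 8.82
eef_pos: [494.5, -323.1, 95.6]
tool_rot: [3.14, -0.005, -0.331]
force: [-0.5, -0.0, -1.2]
width: 71.7
gripper_force: 0.0
```

Run:
```python
from h import *
s=ctrl.read_state();print(s["eef_pos"],s["tool_rot"],s["force"],s["width"])
i=ctrl.get_image("wrist");cv2.imwrite("pics/w6.png",i[:,:,::-1])
# coarse look in numbers: brightness grid over bin interior
g=cv2.cvtColor(i,cv2.COLOR_RGB2GRAY)[85:325,195:435];print(cv2.resize(g,(24,24),interpolation=cv2.INTER_AREA))
```

```text
[ 494.51105699 -323.05485859   95.60206786] [ 3.1403533  -0.00545493 -0.33138389] [-0.46013027 -0.03897491 -1.24165515] 71.73326601439362
[[140 141 143 146 147 148 148 147 147 148 149 148 149 151 155 154 151 143
  136 130 129 132 137 139]
 [146 148 148 148 148 146 144 148 147 146 150 152 152 152 151 146 145 143
  144 146 148 151 145 139]
 [139 126 122 117 114 112 108 105 100  95  90  84  79  74  69  64  59  58
   54  53  46  43 127 136]
 [154  45  34  57  71  72  75  77  79  81  85  87  88  90  92  93  96  95
   94  94  43  39 133 119]
 [156  60  42  71  98  97  98  97  97  97  97  97  97  99  99  97 100 104
   94  94  41  39 138 124]
 [147  74  47  90 145 142 150 156 160 157 160 166 168 167 172 173 173 175
  115  95  41  39 145 141]
 [148  88  47  94 172 173 175 174 174 174 172 172 173 173 174 173 173 178
  112  94  39  40 150 142]
 [144 101  47  83 171 172 171 173 174 174 172 173 173 173 174 174 173 176
  108  92  38  43 144 134]
 [140 112  47  70 172 172 173 171 172 171 172 172 174 174 174 175 174 171
  110  91  38  47 151 144]
 [139 120  46  58 173 170 171 169 171 170 170 172 173
[... 762 characters left out ...]
39 112  44  81 157 165 167 159 144 193 193 190 192 182 169 168 166
   97  77  39  89 146 145]
 [108 102  98  32  46  92  98 128 151 122 183 192 189 184 122 129 139 134
   82  65  38  93 145 150]
 [ 68  69  71  32  39  48  47  45  43  43  58 102 105  64  43  43  54  58
   55  46  40  96 148 149]
 [ 72  74  72  20  43  44  43  44  44  44  45  44  47  46  44  43  45  56
   59  58  46  38  92 144]
 [ 48  78  38  12  45  44  43  44  45  46  47  49  50  60  53  55  57  60
   95  98  87   8  53  88]
 [ 57  63   9   8  79  80  81  81  81  86 122 131 125 111 124 133 138 140
  147 145 112   8  15  74]
 [ 78  21   6   7  71  75  77  81  84 112 147 145 147 150 153 151 147 143
  139 139 103   8   8  35]]
```

Emit:
carry_out:
  deltas: [0, 0, -9.5, 0, 0, 0, -1, 0, 0, -9.5, 0, 0, 0, -1, 0, 0, 0, 0.0146, -0.0464, 0, -1, 0, 0, 0, 0.0146, -0.0464, 0, -1, 0, 0, 0, 0.0146, -0.0464, 0, -1, 0, 0, 0, 0.0146, -0.0464, 0, -1, 0, 0, 0, 0.0146, -0.0464, 0, -1, 0, 0, 0, 0.0146, -0.0464, 0, -1, 0, 0, 0, 0, 0, 0, -1, 0, 0, 0, 0, 0, 0, -1]

```text
clock: 10.12
eef_pos: [579.6, -43.8, 92.1]
tool_rot: [3.141, 0.002, 0.0]
force: [0.4, -0.3, 0.1]
width: 85.3
gripper_force: 0.0
```

Run:
```python
from h import *
s=ctrl.read_state();print(s["eef_pos"],s["tool_rot"],s["force"],s["width"])
w=ctrl.calibration("wrist");i=ctrl.get_image("wrist");cv2.imwrite("pics/w7.png",i[:,:,::-1])
q=P(w)@np.array([582,-44.5,61,1]);print(q[:2]/q[2])
h=cv2.cvtColor(i,cv2.COLOR_RGB2HSV);m=((h[...,1]<40)&(h[...,2]>110)).astype(np.uint8)
n,l,st,ce=cv2.connectedComponentsWithStats(m)
for k in range(1,n):
    if st[k,4]>300:print(st[k],ce[k].round(0))
```

```text
[579.61605569 -43.78956432  92.10538845] [3.14090095e+00 1.51541231e-03 2.56842593e-04] [ 0.41849768 -0.30473464  0.14953686] 85.28517533680993
[318.71133281 250.38549802]
[ 401    0   64  102 2857] [437.  49.]
[ 309  113   41   43 1344] [329. 134.]
[ 289  222   57   45 1986] [318. 245.]
[  0 254  38  43 854] [ 23. 273.]
[306 324  35  30 816] [323. 338.]
```

Emit:
carry_out:
  deltas: [0, 0, 0, 0.002, 0.0005, 0.03, -1, 0, 0, 0, 0, 0, 0.03, -1, 0, 0, 0, 0, 0, 0.028, -1, 0, 0, 0, 0, 0, 0, 1, 0, 0, 0, 0, 0, 0, 1, 0, 0, 0, 0, 0, 0, 1, 0, 0, 0, 0, 0, 0, 1, 0, 0, 0, 0, 0, 0, 1, 0, 0, 0, 0, 0, -0.02, 1, 0, 0, 0, 0, 0, -0.04, 1, 0, 0, 0, 0, 0, -0.04, 1, 0, 0, 0, 0, 0, 0, 1]

```text
clock: 11.68
eef_pos: [584.9, -44.2, 108.2]
tool_rot: [3.141, -0.007, 0.0]
force: [-0.7, -0.5, -2.2]
width: 33.7
gripper_force: 60.0
```

Emit:
carry_out:
  deltas: [0, 0, 0, -0.0063, 0.049, 0, 1, 0, 0, 0, -0.0063, 0.049, 0, 1, 0, 0, 0, -0.0063, 0.049, 0, 1, 0, 0, 0, -0.0063, 0.049, 0, 1, 0, 0, 0, -0.0063, 0.049, 0, 1, 0, 0, 0, -0.0063, 0.049, 0, 1, 0, 0, 9, 0, 0, 0, 1, 0, 0, 9, 0, 0, 0, 1, 0, 0, 0, 0, 0, 0, 1]

```text
clock: 12.8
eef_pos: [544.0, -337.2, 103.6]
tool_rot: [-3.141, 0.002, -0.312]
force: [-0.9, -1.1, -0.7]
width: 33.5
gripper_force: 60.1
```

Emit:
carry_out:
  deltas: [0, 0, 0, 0.002, 0, 0.03, 1, 0, 0, 0, 0, 0, 0.03, 1, 0, 0, 0, 0, 0, 0.03, 1, 0, 0, 0, 0, 0, 0, 1, 0, 0, 0, 0, 0, 0, -0.3, 0, 0, 0, 0, 0, 0, -0.3, 0, 0, 0, 0, 0, 0, -0.3, 0, 0, 0, 0, 0, -0.02, -0.3, 0, 0, 0, 0, 0, -0.04, -0.3, 0, 0, 0, 0, 0, -0.04, -0.3, 0, 0, 0, 0, 0, -0.04, 0, 0, 0, 0, 0, 0, -0.04, 0]

```text
clock: 14.3
eef_pos: [546.5, -338.7, 198.0]
tool_rot: [3.141, -0.002, -0.314]
force: [1.1, -0.3, -0.5]
width: 42.8
gripper_force: 0.0
```

Run:
```python
from h import *
s=ctrl.read_state();print(s["clock"],s["eef_pos"],s["tool_rot"],s["force"],s["width"])
i=ctrl.get_image("wrist");cv2.imwrite("pics/w8.png",i[:,:,::-1]);w=ctrl.calibration("wrist")
for X in((492.5,-321,54,1),(545,-338,54,1)):
    q=P(w)@np.array(X);print(q[:2]/q[2])
g=cv2.cvtColor(i,cv2.COLOR_RGB2GRAY);print(cv2.resize(g[140:380,200:440],(20,20),interpolation=3))
```

```text
14.3 [ 546.51319623 -338.67878248  197.97097457] [ 3.14116850e+00 -1.75681387e-03 -3.14309153e-01] [ 1.13824175 -0.25261359 -0.53248237] 42.78425963257603
[316.07215868 275.285832  ]
[315.85658482 221.66654375]
[[140 138 138 141 141 140 140 143 147 150 149 148 147 150 153 153 146 137
  135 137]
 [142 142 141 142 144 147 149 150 149 149 151 153 151 146 137 134 136 139
  138 136]
 [144 147 149 149 145 137 136 134 131 130 126 119 112 112 116 139 139 135
  128 124]
 [152 153 154 150  93 102 104 104 103 106 105 106 107 106  96 115 122 123
  133 141]
 [156 149 145 142  59 148 152 155 153 142 149 158 159 127  67 112 140 143
  141 140]
 [146 148 147 139  66 165 169 161 150 197 188 168 169 128  64 114 138 139
  142 143]
 [146 142 141 133  75 157 168 136 171 196 195 176 170 126  63 122 143 144
  145 143]
 [140 137 132 122  81 147 167 160 141 189 185 171 171 126  62 122 144 139
  132 129]
 [133 134 138 137  83 141 167 166 167 168 168 169 168 124  60 122 132 133
  140 144]
 [135 116 111  93  67 125 144 103 116  95 122 169 166 122  59 130 149 150
  145 144]
 [ 84  81  83  83  59  72  92  93  94 112 178 163 166 120  57 137 146 147
  150 147]
 [ 84  80  75  70  62  63  92 101 103 108 173 173 168 118  53 135 147 147
  150 152]
 [ 69  68  69  57  79  25  51  67  64  84 101  63  62  53  32  95 124 151
  150 150]
 [ 71  72  47  33  59  11  48  68  69  71  72  74  77  71  10  74  29 114
  141 138]
 [ 72  67  17  51  26  13 131 149 152 151 149 149 150 128   8  47  52  42
  135 135]
 [ 56  21  13  53  32  23 149 148 150 150 146 143 140 126   8  52  36  18
   44 121]
 [ 22  12  11  11  14  57 148 146 144 140 139 135 133 137  29  15  11  16
   15  43]
 [ 11  11  10  11  13  90 143 140 135 136 137 136 135 133  59  15  11  12
   14  15]
 [ 11  11  11  11  14 118 136 134 133 133 133 133 134 132  91  17  14  15
   13  17]
 [ 11  11  14  11  34 131 134 135 136 136 133 132 132 134 125  23  14  23
   14  19]]
```

Both flared heads stand inside the bin, at wrist pixels (316,214) and (316,268). Next is the fin.

Emit:
carry_out:
  deltas: [0, 0, -9, 0, 0, 0, 0, 0, 0, -9, 0, 0, 0, 0, 0, 0, 0, -0.004, -0.053, 0, 0, 0, 0, 0, -0.005, -0.053, 0, 0, 0, 0, 0, -0.005, -0.053, 0, 0, 0, 0, 0, -0.005, -0.053, 0, 0, 0, 0, 0, -0.005, -0.053, 0, 0, 0, 0, 0, -0.005, -0.053, 0, 0, 0, 0, 0, -0.005, -0.053, 0, 0, 0, 0, 0, -0.005, -0.053, 0, 0, 0, 0, 0, -0.004, -0.053, 0, 0, 0, 0, 0, -0.004, -0.053, 0, 0]

```text
clock: 15.85
eef_pos: [499.7, 193.1, 196.3]
tool_rot: [-3.141, -0.002, -0.0]
force: [0.1, -0.2, 0.3]
width: 42.8
gripper_force: 0.0
```

Emit:
carry_out:
  deltas: [0, 0, -8.75, 0, 0, 0.01, 0, 0, 0, -8.75, 0, 0, 0.01, 0, 0, 0, -8.75, 0, 0, 0.01, 0, 0, 0, -8.75, 0, 0, 0.01, 0, 0, 0, 0, 0, 0, 0, 0]

```text
clock: 16.48
eef_pos: [499.5, 191.2, 155.4]
tool_rot: [-3.141, -0.0, 0.609]
force: [0.1, -0.8, 0.1]
width: 43.1
gripper_force: 0.0
```

Run:
```python
from h import *
s=ctrl.read_state();print(s["clock"],s["eef_pos"],s["tool_rot"],s["width"],s["qpos"])
w=ctrl.calibration("wrist");np.save("w9.npy",np.c_[w["mtx"],w["R"],w["t"]])
i=ctrl.get_image("wrist")[:,:,::-1];cv2.imwrite("pics/w9.png",i)
cv2.imwrite("pics/w9v.png",np.hstack([cv2.resize(i,(400,300)),cv2.resize(i[150:390,160:480],(400,300),interpolation=2)]))
for X in((500.8,191.9,80,1),(498.9,196.1,80,1)):
    q=P(w)@np.array(X);print(q[:2]/q[2])
g=cv2.cvtColor(i,cv2.COLOR_BGR2GRAY);print(cv2.resize(g[210:360,260:380],(24,30),interpolation=3))
```

```text
16.475 [499.46179179 191.15093553 155.44996325] [-3.14141982e+00 -3.03374744e-04  6.08761008e-01] 43.050488852650226 [-0.61812189  0.53706168  0.29795171  1.89272631 -0.22405617  0.7437402
 -1.15605398]
[317.70304811 232.99804839]
[311.66506912 231.91669429]
[[ 85  83  80  37  17  51  82  80  73  52  64 107 130  55  92 154 155 139
   50  43 120 151 152 156]
 [ 92 107 101 102  53  16  49  82  82  75  60 112 129  97 154 154 135  45
   47 133 142 144 154 151]
 [150 159 156 153 147  62  16  48  81  82  76  99 147 153 152 130  41  45
  141 159 154 145 143 153]
 [150 160 163 158 156 141  77  17  45  80  76 111 149 152 129  41  48 136
  159 159 159 156 147 141]
 [156 150 154 165 162 159 155  84  15  40  74  99 155 131  39  53 144 154
  152 156 158 159 157 151]
 [160 159 153 151 163 165 162 159  88  21  43 111 141  38  54 144 156 159
  157 152 153 157 158 158]
 [154 157 161 158 152 156 166 164 161 105  47 104 123  53 132 144 151 153
  159 159 154 152 156 158]
 [150 153 156 160 160 154 152 162 168 163 129 149 135 142 139 137 142 150
  152 156 159 157 152 153]
 [153 145 147 155 158 162 158 152
[... 1489 characters left out ...]
 9 135 147 147 147 146 140 144 152 152 151 151 151 161 162 164 163
  158 163 166  80   9   9]
 [  8  30 152 149 149 148 148 147 143 140 149 152 150 152 149 155 162 163
  164 160 161 119   9   8]
 [  9  60 144 151 148 149 148 148 148 147 140 143 151 150 151 150 149 159
  162 163 163 155  10   9]
 [ 10  95 137 137 151 150 147 149 147 148 147 145 140 146 152 150 150 147
  155 162 163 165  41   9]
 [  9 131 140 136 136 146 153 148 147 149 148 147 148 142 141 150 152 149
  149 151 160 162  82   8]
 [ 32 144 144 142 137 135 137 150 150 145 148 148 148 148 147 141 146 152
  150 148 148 154 121   8]
 [ 65 141 142 144 144 139 134 136 148 153 148 145 149 150 148 147 144 140
  149 151 148 147 144  10]]
```

View pics/w9v.png

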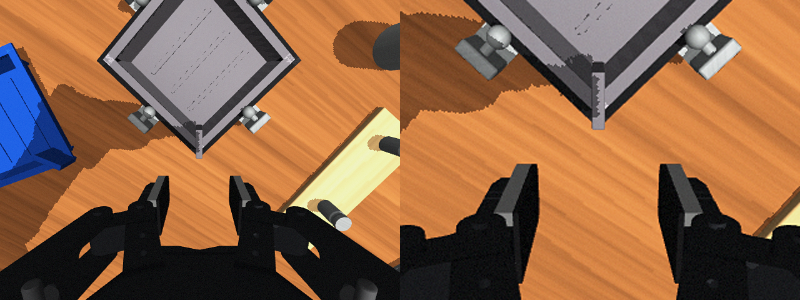

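The view shows the grey tray's fin at wrist pixels (318,200) to (318,252), aligned with the tool's x axis and midway between the fingers, which sit at columns 268 and 371.

Run:
```python
from h import *
d=np.load("w9.npy");c=dict(mtx=d[:,:3],R=d[:,3:6],t=d[:,6]);p=np.array([499.46,191.15])
o=-c["R"].T@c["t"];y=0.609;ax=np.array([np.cos(y),np.sin(y)])
for z in(76,80,84):
    r=c["R"].T@np.linalg.inv(c["mtx"])@np.array([318.4,252.4,1]);e=(o+r*(z-o[2])/r[2])[:2]
    f=e+18*ax;print(z,e,f,"tool dx,dy",(f-p)@ax,(f-p)@[np.sin(y),-np.cos(y)])
```

```text
76 [487.44980134 181.96873161] [502.21376989 192.26558707] tool dx,dy 2.8968672760245 0.6602598973254784
80 [488.52263359 182.71590352] [503.28660215 193.01275899] tool dx,dy 4.204244103880014 0.6611252304808477
84 [489.59546585 183.46307544] [504.3594344 193.7599309] tool dx,dy 5.5116209317355285 0.6619905636362176
```

Emit:
carry_out:
  deltas: [0, 0, 0, 0.004, 0.0006, 0.03, 0, 0, 0, 0, 0, 0, 0.03, 0, 0, 0, 0, 0, 0, 0.03, 0, 0, 0, 0, 0, 0, 0.025, 0, 0, 0, 0, 0, 0, 0.013, 0, 0, 0, 0, 0, 0, 0, 0]

```text
clock: 17.27
eef_pos: [503.2, 193.2, 26.8]
tool_rot: [3.141, 0.001, 0.61]
force: [0.1, -0.5, 0.2]
width: 42.6
gripper_force: 0.0
```

Emit:
carry_out:
  deltas: [0, 0, 0, 0, 0, 0.001, 1, 0, 0, 0, 0, 0, 0, 1, 0, 0, 0, 0, 0, 0, 1, 0, 0, 0, 0, 0, 0, 1, 0, 0, 0, 0, 0, 0, 1]

```text
clock: 17.9
eef_pos: [503.7, 193.7, 26.9]
tool_rot: [3.142, -0.002, 0.611]
force: [-0.8, 0.6, 6.6]
width: 6.4
gripper_force: 59.7
```

Run:
```python
from h import *
from scipy.spatial.transform import Rotation as Ro
# pivot peel: tool frame offsets. tool x toward far corner, z down. grasp true relative to TCP: 18.7+30 behind tip offset
# pivot in tool frame (TCP origin): horizontally 191, world z=14 ; TCP z reported zr
s=ctrl.read_state();print(s["eef_pos"],s["width"],s["force"])
zr=s["eef_pos"][2]
piv=np.array([190.9,0,zr-14])/1000  # tool z down: pivot is zr-14 below
print("pivot tool",piv)
# lifting fin side: TCP goes up about pivot: rotation about tool y
for deg in(1,-1):
    R=Ro.from_rotvec([0,np.radians(deg),0]).as_matrix();print(deg,(piv-R@piv)*1000)
```

```text
[503.74970896 193.65836456  26.85778571] 6.415541786296839 [-0.83593609  0.59609005  6.56925474]
pivot tool [0.1909     0.         0.01285779]
1 [-0.19532431  0.          3.33362269]
-1 [ 0.2534743   0.         -3.32970609]
```

Emit:
carry_out:
  deltas: [0, -1, 0, 0.0003, 0, -0.0033, 1, 0, -1, 0, 0.0003, 0, -0.0033, 1, 0, -1, 0, 0.0003, 0, -0.0033, 1, 0, -1, 0, 0.0003, 0, -0.0033, 1, 0, 0, 0, 0, 0, 0, 1]

```text
clock: 18.52
eef_pos: [504.5, 194.3, 39.0]
tool_rot: [3.141, 0.07, 0.611]
force: [-0.6, -1.7, 1.9]
width: 6.5
gripper_force: 59.1
```

Emit:
carry_out:
  deltas: [0, -1, 0, 0.0003, 0, -0.0033, 1, 0, -1, 0, 0.0003, 0, -0.0033, 1, 0, -1, 0, 0.0003, 0, -0.0033, 1, 0, -1, 0, 0.0003, 0, -0.0033, 1, 0, 0, 0, 0, 0, 0, 1]

```text
clock: 19.15
eef_pos: [505.8, 195.1, 52.3]
tool_rot: [-3.141, 0.142, 0.611]
force: [-4.0, -3.0, 1.3]
width: 6.8
gripper_force: 59.2
```

Run:
```python
from h import *
from scipy.spatial.transform import Rotation as Ro
s=ctrl.read_state();print(s["eef_pos"],s["tool_rot"],s["force"],s["torque"])
# compare side/scene images to start: predicted fin top & stack stud positions by template matching
R=Ro.from_euler("xyz",s["tool_rot"]).as_matrix()
for n,pts in(("side",{"studmx":(337,446),"studmy":(277,332),"studpy":(142,488),"studpx":(102,368),"fin":(355,365)}),):
    i0=cv2.imread("pics/side0.png",0);i1=cv2.cvtColor(ctrl.get_image("side"),cv2.COLOR_RGB2GRAY);cv2.imwrite("pics/s10.png",i1)
    for k,p in pts.items():
        u,v=int(195+p[0]/2.79),int(130+p[1]/2.79);t=i0[v-7:v+8,u-7:u+8];m=cv2.matchTemplate(i1[v-32:v+33,u-32:u+33],t,cv2.TM_CCOEFF_NORMED);_,b,_,l=cv2.minMaxLoc(m);print(k,round(b,2),l[0]-25,l[1]-25)
```

```text
[505.78349854 195.13124803  52.25142467] [-3.14138058  0.14222324  0.6106636 ] [-3.9979776  -3.00117363  1.27203356] [-0.51281499  0.62772365 -0.0038315 ]
studmx 0.58 0 0
studmy 0.55 -20 2
studpy 0.92 0 0
studpx 0.76 -1 0
fin 0.62 -16 -4
```

Emit:
carry_out:
  deltas: [0, 0, 0, -0.002, 0, 0.0003, 1, 0, 0, 0, -0.002, 0, 0.0003, 1, 0, 0, 0, -0.0003, 0, -0.002, 1, 0, 0, 0, -0.0004, 0, -0.003, 1, 0, 0, 0, -0.0004, 0, -0.003, 1, 0, 0, 0, -0.0004, 0, -0.003, 1, 0, 0, 0, 0, 0, 0, 1]

```text
clock: 20.08
eef_pos: [503.8, 193.9, 63.6]
tool_rot: [3.142, 0.138, 0.611]
force: [0.5, 1.0, -1.3]
width: 6.6
gripper_force: 58.8
```

```bash
cat > st.py <<'E'
from h import *
s=ctrl.read_state();print(s["clock"],s["eef_pos"],s["tool_rot"],s["force"],s["torque"],s["width"])
i0=cv2.imread("pics/side0.png",0);i1=cv2.cvtColor(ctrl.get_image("side"),cv2.COLOR_RGB2GRAY)
for k,p in {"studmx":(337,446),"postmx":(370,465),"studpy":(142,488),"studpx":(102,368),"corner":(275,590),"cornerL":(25,490)}.items():
    u,v=int(195+p[0]/2.79),int(130+p[1]/2.79);t=i0[v-7:v+8,u-7:u+8];m=cv2.matchTemplate(i1[v-32:v+33,u-32:u+33],t,cv2.TM_CCOEFF_NORMED);_,b,_,l=cv2.minMaxLoc(m);print(k,round(b,2),l[0]-25,l[1]-25)
E
python3 st.py
```

```text
20.075 [503.82537012 193.87591043  63.57058708] [3.14150461 0.1378064  0.61107318] [ 0.48181435  1.04907955 -1.28120316] [-0.00145176 -0.05384861  0.03450731] 6.627052727662381
studmx 0.59 0 0
postmx 0.72 -16 -15
studpy 0.8 0 0
studpx 0.63 -1 0
corner 0.74 -2 -19
cornerL 0.98 0 0
```

Emit:
carry_out:
  deltas: [0, 0, 0, -0.0007, 0, -0.005, 1, 0, 0, 0, -0.0007, 0, -0.005, 1, 0, 0, 0, -0.0007, 0, -0.005, 1, 0, 0, 0, -0.0014, 0, -0.01, 1, 0, 0, 0, -0.0014, 0, -0.01, 1, 0, 0, 0, -0.002, 0, -0.015, 1, 0, 0, 0, -0.003, 0, -0.02, 1, 0, 0, 0, -0.003, 0, -0.02, 1, 0, 0, 0, 0, 0, 0, 1]

```text
clock: 21.25
eef_pos: [504.3, 193.6, 155.9]
tool_rot: [3.141, 0.136, 0.611]
force: [0.3, 0.1, -1.1]
width: 6.5
gripper_force: 58.9
```

```bash
python3 st.py
```

```text
21.25 [504.28770797 193.59632369 155.89579387] [3.14085757 0.13559446 0.61075534] [ 0.25982877  0.07353248 -1.11838985] [ 0.05163499 -0.05064168 -0.03431155] 6.463679584990258
studmx 0.6 0 0
postmx 0.66 -4 12
studpy 0.64 0 0
studpx 0.5 21 -5
corner 0.74 -1 -19
cornerL 0.98 0 0
```

Emit:
carry_out:
  deltas: [0, 0.7, 0, 0, 0, 0, 1, 0, 1, 0, 0, 0, -0.001, 1, 0, 1, 0, 0, 0, -0.001, 1, 0, 1, 0, 0, 0, -0.001, 1, 0, 1, 0, 0, 0, -0.001, 1, 0, 1, 0, 0, 0, -0.001, 1, 0, 1, 0, 0, 0, -0.001, 1, 0, 0.7, 0, 0, 0, -0.001, 1, 0, 0.6, 0, 0, 0, 0, 1, 0, 0, 0, 0, 0, 0, 1]

```text
clock: 22.55
eef_pos: [503.2, 193.4, 161.0]
tool_rot: [-3.141, -0.0, 0.611]
force: [-0.4, -0.2, -0.0]
width: 6.6
gripper_force: 58.8
```

Emit:
carry_out:
  deltas: [0, 0, 0, -0.006, 0.007, 0, 1, 0, 0, 0, -0.012, 0.014, 0, 1, 0, 0, 0, -0.02, 0.023, 0, 1, 0, 0, 0, -0.022, 0.025, 0, 1, 0, 0, 0, -0.022, 0.025, 0, 1, 0, 0, 0, -0.022, 0.025, 0, 1, 0, 0, 0, -0.022, 0.025, 0, 1, 0, 0, 0, -0.022, 0.025, 0, 1, 0, 0, 0, -0.02, 0.022, 0, 1, 0, 0, 0, -0.016, 0.018, 0, 1, 0, 0, 0, -0.009, 0.011, 0, 1, 0, 0, 0, -0.005, 0.005, 0, 1]

```text
clock: 24.05
eef_pos: [469.9, -105.5, 161.0]
tool_rot: [3.141, -0.0, 0.609]
force: [0.0, -0.5, -1.7]
width: 6.5
gripper_force: 58.8
```

Run:
```python
from h import *
from scipy.spatial.transform import Rotation as Ro
s=ctrl.read_state();print(s["clock"],s["eef_pos"],s["tool_rot"],s["force"],s["torque"],s["width"],s["qd"].round(3))
A=ctrl.get_image("scene");B=ctrl.get_image("side")
cv2.imwrite("pics/scF.png",A[:,:,::-1]);cv2.imwrite("pics/siF.png",B[:,:,::-1])
# predicted tray rim corners
p=s["eef_pos"];yt=s["tool_rot"][2]-np.pi/4
R=Ro.from_euler("z",yt).as_matrix();o=p+[99*np.cos(yt+np.pi/4),99*np.sin(yt+np.pi/4),-13];print("tray",o,yt)
for n,I in(("scene",A),("side",B)):
    for c in((83,83),(83,-83),(-83,83),(-83,-83)):
        q=P(C[n])@np.r_[o+R@[*c,33],1];print(n,c,(q[:2]/q[2]).round(1))
# stack studs, diff to start outside
for n,I in(("scene",A),("side",B)):
    i0=cv2.imread(f"pics/{n}0.png");d=cv2.absdiff(i0,I[:,:,::-1]).max(2);m=(d>40).astype(np.uint8);k,l,st,ce=cv2.connectedComponentsWithStats(cv2.morphologyEx(m,cv2.MORPH_OPEN,np.ones((3,3))))
    print([list(st[j]) for j in range(1,k) if st[j,4]>30])
```

```text
24.05 [ 469.9025577  -105.50141042  160.9986776 ] [ 3.14148485e+00 -2.96755682e-05  6.09371967e-01] [ 0.01476366 -0.54272148 -1.66726024] [ 0.01555196  0.11523243 -0.02806299] 6.511531250261802 [ 0.1    0.005 -0.02  -0.005 -0.004  0.004  0.111]
tray [551.08331366 -48.83850491 147.9986776 ] -0.1760261966586496
scene (83, 83) [247.7 172.5]
scene (83, -83) [217.7 142.4]
scene (-83, 83) [326.4 153.7]
scene (-83, -83) [288.9 127.8]
side (83, 83) [276.9 156.2]
side (83, -83) [310.5 130.1]
side (-83, 83) [349.5 173. ]
side (-83, -83) [376.3 143.5]
[[np.int32(199), np.int32(0), np.int32(54), np.int32(77), np.int32(2378)], [np.int32(262), np.int32(0), np.int32(39), np.int32(29), np.int32(895)], [np.int32(431), np.int32(0), np.int32(7), np.int32(11), np.int32(57)], [np.int32(435), np.int32(13), np.int32(8), np.int32(18), np.int32(70)], [np.int32(264), np.int32(25), np.int32(38), np.int32(20), np.int32(423)], [np.int32(267), np.int32(40), np.int32(48), np.int32(79), np.int32(1175)], [np.int32(221), np.int32(75), np.int32(11), np.int32(5), np.int32(39)], [np.int32(191), np.int32(85), np.int32(13
[... 1412 characters left out ...]
nt32(50), np.int32(2213)], [np.int32(369), np.int32(154), np.int32(8), np.int32(5), np.int32(34)], [np.int32(301), np.int32(192), np.int32(80), np.int32(43), np.int32(1466)], [np.int32(336), np.int32(197), np.int32(8), np.int32(5), np.int32(33)], [np.int32(287), np.int32(226), np.int32(218), np.int32(139), np.int32(10850)], [np.int32(210), np.int32(237), np.int32(117), np.int32(83), np.int32(4393)], [np.int32(246), np.int32(260), np.int32(7), np.int32(7), np.int32(37)], [np.int32(544), np.int32(289), np.int32(23), np.int32(7), np.int32(114)], [np.int32(510), np.int32(298), np.int32(46), np.int32(20), np.int32(554)], [np.int32(511), np.int32(337), np.int32(116), np.int32(46), np.int32(2210)]]
```

Emit:
carry_out:
  deltas: [0, 0, 0, 0.001, -0.001, -0.002, 1, 0, 0, 0, 0, 0, -0.001, 1, 0, 0, 0, 0, 0, 0, 1, 0, 0, 0, 0, 0, 0, 1, 0, 0, 0, 0, 0, 0, 1, 0, 0, 0, 0, 0, 0, 1, 0, 0, 0, 0, 0, 0, 1, 0, 0, 0, 0, 0, 0, 1]

```text
clock: 25.15
eef_pos: [470.4, -103.0, 163.9]
tool_rot: [-3.142, 0.0, 0.611]
force: [0.0, -0.9, -1.8]
width: 6.7
gripper_force: 58.8
```

Run:
```python
from h import *
s=ctrl.read_state();print(s["eef_pos"],s["tool_rot"],s["qd"].round(3),s["width"])
print(ctrl.finish_job())
```

```text
[ 470.41474292 -103.02413489  163.93752703] [-3.14151149e+00  5.57863678e-06  6.10782860e-01] [-0.001 -0.001  0.     0.002  0.     0.    -0.001] 6.677108355748058
the job is handed in; nothing more can be done
None
```

The job is handed in at about 25 s: both flared lifters are standing in the scrap bin, and the grey tray was peeled off fin corner first and is held level and still over the middle of the board, about 90 mm above the lifters; the stack and its bystanders showed no movement in image checks, though the last ones were made by code because my picture views had run out.

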